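Hang the slate label on the empty peg of the breakfast buffet

ROBOT

A 6-joint arm with a two-finger parallel gripper is mounted at the origin on the work surface. World frame = base frame: x ahead of the robot, y to its left, z up, the work surface at z = 0. Lengths are in m, angles in rad, forces in N, time in s.
With the tool pointing down it reaches from about 0.3 to 0.875 m from the base axis. Payload 4.2 kg.
Tool frame: the origin (TCP) lies midway between the tips of the shut fingers; the grasp point (between the pads) lies 19 mm behind it; z points along the fingers, y is the line along which they close (so a half turn about z gives the same grasp; the last joint's range is limited). The gripper opens to 85 mm and grips with 20 to 120 N. Pads are 22 mm wide; open, the fingers measure 114 mm over their backs; the gripper's body (76 mm by 85 mm) begins 54 mm behind the grasp point. The pads swing forward as they close: fully open they stand 13 mm farther back than shut.
Start: joints at [-1.151, 0.32, 1.565, -0, 1.257, -0.02], TCP at [0.245, -0.52, 0.231] pointing down, gripper open.
Joint ranges: [-3.11, 3.11], [-0.84, 2.01], [0.21, 2.61], [-1.34, 4.49], [0.05, 2.63], [-2.56, 2.56]. Speed limits (rad/s): [2.57, 2.57, 3.14, 3.14, 3.14, 3.14].

INTERFACE

Orientations are given as a 3x3 rotation matrix whose columns are the frame's x, y, z axes.
In Python, from station import observe, read_camera, camera_params, hand_in, find_in, mark_of gives the robot as it stands.
- The arm moves only by the tool drive_tool, never from a script. Its argument "increments" is a list that holds one entry, the list of rows, each a list of 7 numbers: the turn, a rotation vector about the tool's x, y, z in rad, then the shift along the tool's x, y, z in cm, then the finger opening in cm, from 0 to 8.54. In form: [[[wx, wy, wz, dx, dy, dz, claw], ...]]. A call has exactly 5 rows; each row is the pose to reach, as a shift and turn from the pose commanded when the call began, along the tool's axes at that moment; what a row does not reach only later rows make up. A row lasts 1/8 s, in which the tool goes at most 62.5 mm and 10.7 degrees, less where a joint would pass 70% of its speed; a pose out of reach is approached as far as the arm can. A call with a gripper value outside its range is refused whole. The fingers move at their own pace and stop on an object; the grip force is fixed at half the most. Time passes only in rows, so rows that repeat a pose let the fingers close, or fill a call up. It gives the time, the measured TCP pose, the force, the opening and the grip force at its end, in the units of the state.
- observe(): the state, without advancing time (a new reading comes with each control period).
- read_camera(name): name is "side" or "top"; returns the picture (400x640x3 uint8, red, green, blue); there is no depth.
- camera_params(name): a dict with "fovy" (degrees; the focal length in pixels is half the picture's height over the tangent of half this angle, whatever the lens; pixels are square), "cx", "cy" (the principal point, pixels), "rvec" (rotation vector, rad) and "tvec" (3), from world to camera coordinates, as OpenCV has them. Camera axes: x right, y down, z forward; pixel columns grow to the right and rows downward; lengths in m; the calibration is good to about 2 mm. A picture is of the moment at which its call begins. camera_params takes no time and is no camera call.
- hand_in(): hands the job in; it is judged then, once.
Trained networks look in the newest picture that a camera, given by its name, has taken for a name from the list of things; names that differ only in an ending like _2 or _b are one class to them, and where a whole thing is asked for, a point or a joint stands for the part that bears it (a point fixed in the world has none). Each returns a list of dicts, best first, with "score" (0 to 1); they miss things now and then, are a little off and sometimes report something else, mostly with a low value. They report only what shows in the picture. A call takes as long as a camera call. They do not tell look-alikes from the thing itself.
- find_in(camera, thing): "extent" ([left, top, right, bottom] in pixels, round what is visible of it).
- mark_of(camera, thing): "centre" ([column, row] in pixels: a listed point, or the origin of a listed thing).
The state is a dict: "t": time; "q": joint angles; "qd": joint speeds; "joint_efforts": joint torques, N m; "tcp_pos": TCP position; "eef_rot": TCP orientation; "ft_force": force on the tool from outside, world axes, zero at the start; "torque": the same for the moment, N m; "width": finger opening in m; "grip_force": force on a finger pad.
Only numpy, scipy, OpenCV 4.12 (cv2) and the standard library are available. Lean on these libraries where they do the work, as an engineer would, in place of code of your own. Each camera call takes 0.05 s, during which the arm holds its last target. There are 200 camera calls.

TASK

On the breakfast buffet, take the slate label that has the big round hole out of its oak foot and hang it by that hole on the empty peg stand, then let go so that it hangs there freely and still. Leave the two slates without a hole standing in their feet.

Things in the scene. Friction and masses are not known exactly. Their poses are not given: they have to be found in the camera images.
- slate_center (a point): Slate label to hang: dark upright panel, 8 mm thick (x), 56 wide (y), 110 tall (z up), 110 g, same front and back. Point: its middle. A 36 mm hole (metal rim) runs along x, centred 29 mm above this point. It stands loosely in the slot of a fixed oak foot (60 x 90 mm, 30 tall), lower edge 10 mm above the table; it lifts straight up. Its side edges are free to pinch (56 mm apart) above the foot.
- peg (a point): Middle of the empty peg, 200 mm up on a fixed dark steel stand. Round, 8 mm thick, a 12 mm ball on the tip. In this frame (z up) it slopes 15 deg, from the tip at x -35, z +9 mm (facing roughly the robot) down to the 12 mm post at x +35, z -9 mm, which ends there; base 110 mm across. A lower stand, its slate already on, is 150 to 270 mm to its left or right; nothing else nearby rises over 150 mm.
- plain_slate_center (a point): A bystander: slate of the same size (8 x 56 x 110 mm, axes likewise) without a hole, standing in a like foot. The point is its middle. Leave it alone.
- short_slate_center (a point): A bystander: shorter slate (8 x 56 x 75 mm, axes likewise) without a hole, standing in a like foot. The point is its middle. Leave it alone.
There are look-alikes about, which are no part of the job. What is shaped like the part that bears slate_center but yellow is not meant. Leave any pink look-alike of the part that bears peg alone.

How it is judged:
By the outcome, as a careful person would: the job done as asked, in the order asked, and still so for the second after the job is handed in, with the robot touching nothing.
It also fails if it takes over 48 s, if anything falls off the work surface, if the arm or the gripper's body presses on something with over 40 N, if the wrist force passes 120 N, or if a joint passes its speed limit or range.

## Working session

There is one attempt and no reset: what is moved stays moved. The work goes in short steps, Python scripts to look and compute and a tool call to move; the robot and the scene stay as the last step left them, time stands still between calls to the robot, and variables do not carry over. Pictures are saved under pics/ and viewed, at most 10 in all, crops included, and the job is handed in when it is done.

Besides the shell and the picture viewer there is one more tool, called as name(argument=value, ...), one argument or row to a line, values as JSON. drive_tool: Moves the arm, as the interface text tells. Its arguments: {"type":"object","properties":{"increments":{"type":"array","items":{"type":"array","items":{"type":"array","items":{"type":"number"}}}}},"required":["increments"]}

```bash
ls; mkdir -p pics
cat > h.py <<'E'
import numpy as np, cv2
from station import *
def cam(n):
    p=camera_params(n); f=200/np.tan(np.radians(p['fovy'])/2)
    K=np.array([[f,0,p['cx']],[0,f,p['cy']],[0,0,1]]); R=cv2.Rodrigues(np.array(p['rvec'],float))[0]
    return K,R,np.array(p['tvec'],float)
def ray(n,px):
    K,R,t=cam(n); d=R.T@np.linalg.inv(K)@np.array([*px,1.]); return -R.T@t,d/np.linalg.norm(d)
def tri(a,b):  # {cam:px}
    (o1,d1),(o2,d2)=ray('side',a),ray('top',b)
    s=np.linalg.lstsq(np.c_[d1,-d2],o2-o1,rcond=None)[0]
    p,q=o1+s[0]*d1,o2+s[1]*d2; return (p+q)/2,np.linalg.norm(p-q)
def proj(n,X):
    K,R,t=cam(n); c=K@(R@np.asarray(X,float).T+t[:,None] if np.ndim(X)>1 else R@np.asarray(X,float)+t); return (c[:2]/c[2]).T
def onz(n,px,z):
    o,d=ray(n,px); return o+d*(z-o[2])/d[2]
E
python3 - <<'E'
from h import *
for n in ('side','top'):
    cv2.imwrite(f'pics/{n}0.png',read_camera(n)[:,:,::-1]); print(n,camera_params(n), ray(n,(320,200)))
    for k in ('slate_center','peg','plain_slate_center','short_slate_center'):
        print(k,[(np.round(m['centre'],1).tolist(),round(m['score'],2)) for m in mark_of(n,k)],[(np.round(m['extent']).tolist(),round(m['score'],2)) for m in find_in(n,k)])
E
```

```text
pics
side {'fovy': 48.996518818949596, 'cx': 322.39756907676195, 'cy': 205.76177526872365, 'rvec': array([ 0.64911976, -2.61203736,  1.22329794]), 'tvec': array([0.44020165, 0.23951939, 0.95024352])} (array([0.13874919, 0.71796555, 0.78700948]), array([ 0.35165399, -0.68930479, -0.63340222]))
slate_center [([365.8, 180.2], 0.76), ([407.2, 198.5], 0.68)] [([398.0, 178.0, 413.0, 217.0], 0.84), ([360.0, 159.0, 373.0, 199.0], 0.77)]
peg [([254.3, 174.1], 0.79), ([242.2, 301.2], 0.75)] [([208.0, 293.0, 269.0, 384.0], 0.86), ([229.0, 170.0, 270.0, 249.0], 0.84)]
plain_slate_center [([382.5, 154.4], 0.58)] [([379.0, 134.0, 391.0, 169.0], 0.59)]
short_slate_center [([350.8, 217.3], 0.8)] [([342.0, 198.0, 357.0, 227.0], 0.7)]
top {'fovy': 53.14868754261158, 'cx': 318.58887144072236, 'cy': 195.73033496215703, 'rvec': array([ 2.16560649, -2.16927215,  0.1688367 ]), 'tvec': array([-0.00731267,  0.50325703,  0.97233776])} (array([0.37449085, 0.01904096, 1.02866704]), array([ 0.11752435, -0.03060057, -0.99259842]))
slate_center [([393.2, 205.9], 0.56)] [([381.0, 201.0, 412.0, 212.0], 0.8), ([386.0, 247.0, 408.0, 267.0], 0.61)]
peg [([286.0, 125.6], 0.89), ([136.0, 209.3], 0.65)] [([126.0, 181.0, 193.0, 227.0], 0.84), ([270.0, 108.0, 310.0, 152.0], 0.7)]
plain_slate_center [([461.8, 203.7], 0.61)] [([447.0, 201.0, 485.0, 208.0], 0.49)]
short_slate_center [([342.9, 212.6], 0.65)] []
```

View pics/side0.png

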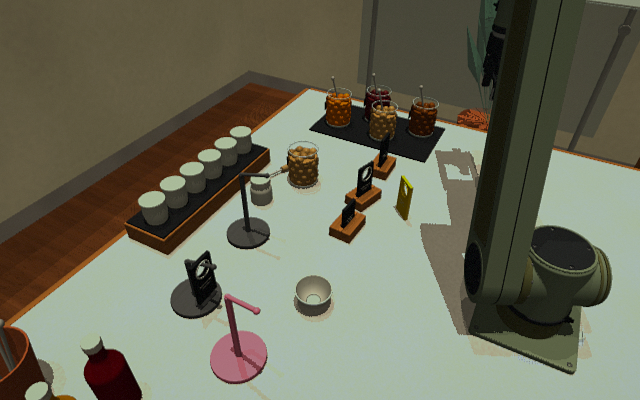

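View pics/top0.png

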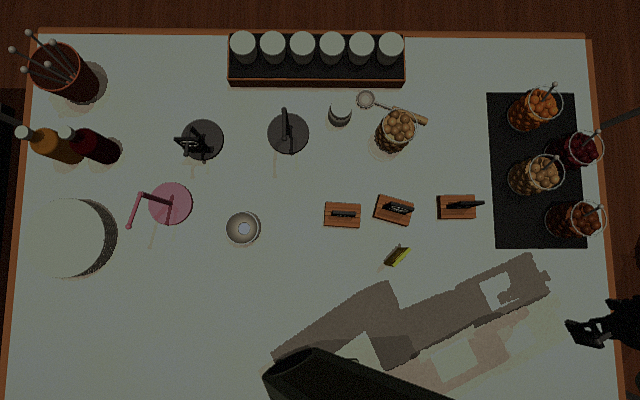

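The side view shows the holed slate at (365,180), the yellow decoy at (404,198), the short slate at (349,215) and the plain slate at (384,152). The empty peg is at (254,174), with the pink decoy at (240,300). In the top view the slate is at (397,208) and the peg at (287,122). Next I'll zoom in to get the yaws.

Run:
```python
from h import *
for nm,a,b in (('slate',(365.8,180.2),(393.2,205.9)),('peg',(254.3,174.1),(286,125.6)),('short',(350.8,217.3),(342.9,212.6)),('plain',(382.5,154.4),(461.8,203.7))):
    print(nm,tri(a,b))
s=cv2.imread('pics/side0.png');t=cv2.imread('pics/top0.png')
def crop(im,c,w=50,h=37): return cv2.convertScaleAbs(cv2.resize(im[c[1]-h:c[1]+h,c[0]-w:c[0]+w],(400,300),interpolation=cv2.INTER_CUBIC),alpha=1.8)
cv2.imwrite('pics/z.png',np.vstack([np.hstack([crop(t,(395,208)),crop(t,(287,130))]),np.hstack([crop(s,(365,180)),crop(s,(255,205))])]))
```

```text
slate (array([ 0.46814603, -0.18791117,  0.07695921]), np.float64(0.009873804071306343))
peg (array([0.63586612, 0.066831  , 0.19864991]), np.float64(0.006131190183324303))
short (array([ 0.45577138, -0.06967586,  0.03994397]), np.float64(0.008946457718994303))
plain (array([ 0.4803892 , -0.36186565,  0.05516215]), np.float64(0.00013910950376485454))
```

View pics/z.png

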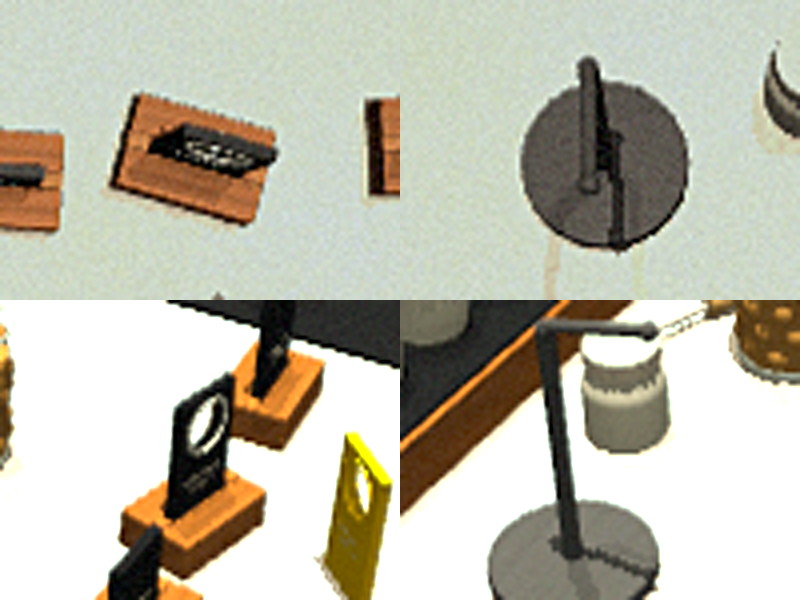

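Run:
```python
from h import *
P=lambda c,u,v:(c[0]-50+u/4,c[1]-37+v*74/300)
T=lambda u,v:P((395,208),u,v); S=lambda u,v:P((365,180),u,v)
c=np.array([onz('top',T(*p),.03)[:2] for p in ((140,95),(278,128),(252,222),(118,188))])
print('foot corners',c.round(4),'ctr',c.mean(0)); 
e=(c[0]+c[3]-c[1]-c[2]);f=(c[0]+c[1]-c[2]-c[3]);print('len',np.linalg.norm(e)/2,np.linalg.norm(f)/2,'yaw',np.degrees([np.arctan2(-e[0],e[1]),np.arctan2(f[1],f[0])]))
print('hole side',onz('side',S(207,425-300),.094)); a,b=[onz('side',S(*p),.12) for p in ((175,105),(233,75))];print('side top edge',a,b,(a+b)/2,np.linalg.norm(a-b),np.degrees(np.arctan2(-(a-b)[0],(a-b)[1])))
a,b=[onz('top',T(*p),.12) for p in ((181,127),(275,150))];print('top top edge',a,b,(a+b)/2,np.linalg.norm(a-b),np.degrees(np.arctan2(-(a-b)[0],(a-b)[1])))
tip=tri(P((255,205),252,30),P((287,130),190,185)); post=tri(P((255,205),145,28),P((287,130),188,65))
d=post[0]-tip[0];print('tip',tip,'post',post,'mid',(tip[0]+post[0])/2,np.linalg.norm(d[:2]),'yaw',np.degrees(np.arctan2(d[1],d[0])))
a,b=onz('top',P((287,130),190,185),.209),onz('top',P((287,130),188,65),.191);print('by z',a,b,(a+b)/2,np.degrees(np.arctan2(*(b-a)[1::-1])))
a,b=onz('side',P((255,205),252,30),.209),onz('side',P((255,205),145,28),.191);print('by z',a,b,(a+b)/2,np.degrees(np.arctan2(*(b-a)[1::-1])))
o=observe();print(o['tcp_pos'],o['eef_rot'],o['width'],o['t'])
```

```text
foot corners [[ 0.5069 -0.1637]
 [ 0.4861 -0.2509]
 [ 0.4276 -0.2325]
 [ 0.4488 -0.1485]] ctr [ 0.46733575 -0.19891724]
len 0.08813196988258289 0.060713048628887774 yaw [-13.77249754 -16.09658417]
hole side [ 0.46465018 -0.19521456  0.094     ]
side top edge [ 0.47959876 -0.17119032  0.12      ] [ 0.45923607 -0.22169514  0.12      ] [ 0.46941742 -0.19644273  0.12      ] 0.0544552711563586 -21.958462363330778
top top edge [ 0.47665391 -0.17050167  0.12      ] [ 0.46351448 -0.22444023  0.12      ] [ 0.4700842  -0.19747095  0.12      ] 0.0555158773628926 -13.690598042513175
tip (array([0.60135258, 0.06787704, 0.2088981 ]), np.float64(0.000219660340027861)) post (array([0.67395549, 0.07085221, 0.1866234 ]), np.float64(8.486340401883612e-05)) mid [0.63765404 0.06936463 0.19776075] 0.07266383605440109 yaw 2.3465945808221202
by z [0.60142931 0.06791548 0.209     ] [0.67235798 0.0705651  0.191     ] [0.63689365 0.06924029 0.2       ] 2.1393498150583468
by z [0.60115077 0.06798187 0.209     ] [0.67010236 0.07557146 0.191     ] [0.63562657 0.07177666 0.2       ] 6.28132671661511
[ 0.24481104 -0.5202987   0.23134959] [[ 9.04844504e-01  4.25742202e-01  3.70312053e-05]
 [ 4.25742204e-01 -9.04844496e-01 -1.22287337e-04]
 [-1.85553981e-05  1.26416772e-04 -9.99999992e-01]] 0.08529727527788594 0.9
```

drive_tool(
  increments=[
    [[0,0,0.139,5,-2.9,0,8.5],[0,0,0.278,10,-5.8,0,8.5],[0,0,0.416,15,-8.7,0,8.5],[0,0,0.555,20,-11.6,0,8.5],[0,0,0.693,25,-14.5,0,8.5]],
  ],
)

```text
t: 1.52
tcp_pos: [0.4102, -0.2811, 0.2316]
eef_rot: [[0.967, -0.255, 0.001], [-0.255, -0.967, -0.001], [0.001, 0.0, -1.0]]
ft_force: [0.0, -0.7, 0.5]
width: 0.0852
grip_force: 0.0
```

```bash
cat >> h.py <<'E'
def need(p,yaw=None):
    o=observe(); R=np.array(o['eef_rot']); x=R[:,0]
    print('t',o['t'],'tcp',np.round(o['tcp_pos'],4),'yaw',np.degrees(np.arctan2(x[1],x[0])).round(2),'w',o['width'],'grip',o['grip_force'],'f',np.round(o['ft_force'],1))
    print('shift cm',np.round(R.T@(np.array(p)-o['tcp_pos'])*100,2))
    if yaw is not None: print('turn z',round(np.arctan2(x[1],x[0])-np.radians(yaw),3))
E
python3 -c "
from h import *
need([.468,-.197,.2],-14.5)"
```

```text
t 1.525 tcp [ 0.4102 -0.2811  0.2316] yaw -14.78 w 0.08516972877383197 grip 0.0 f [ 0.  -0.7  0.5]
shift cm [ 3.44 -9.61  3.16]
turn z -0.005
```

drive_tool(
  increments=[
    [[0,0,0,1.2,-3.2,1,8.5],[0,0,0,2.3,-6.4,2,8.5],[0,0,0,3.4,-9.6,3.1,8.5],[0,0,0,3.4,-9.6,3.1,8.5],[0,0,0,3.4,-9.6,3.1,8.5]],
  ],
)

```text
t: 2.15
tcp_pos: [0.4662, -0.1986, 0.2005]
eef_rot: [[0.968, -0.25, 0.0], [-0.25, -0.968, -0.001], [0.0, 0.001, -1.0]]
ft_force: [-0.6, -0.4, -0.3]
width: 0.0851
grip_force: 0.0
```

Run:
```python
from h import *
need([.468,-.197,.064],-14.5)
t,s=[read_camera(n)[:,:,::-1] for n in ('top','side')]
o=observe();R=np.array(o['eef_rot'])
def pts(n,im):
    im=im.copy();
    return im
def crop(im,c,w=50,h=75): return cv2.convertScaleAbs(cv2.resize(im[c[1]-h:c[1]+h,c[0]-w:c[0]+w],(400,600),interpolation=cv2.INTER_CUBIC),alpha=1.8)
cv2.imwrite('pics/z2.png',np.hstack([crop(t,(395,208)),crop(s,(365,160))]))
```

```text
t 2.15 tcp [ 0.4662 -0.1986  0.2005] yaw -14.49 w 0.08509498681317054 grip 0.0 f [-0.6 -0.4 -0.3]
shift cm [ 0.13 -0.21 13.65]
turn z 0.0
```

View pics/z2.png

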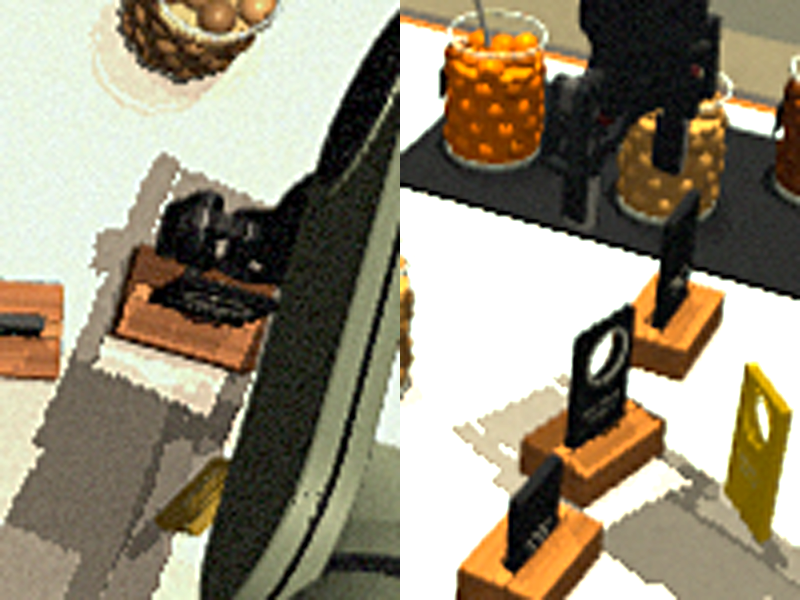

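The view agrees with the measured pose: the fingers straddle the slate's line, with the slate at about (600,380) in the right crop. I'm descending.

drive_tool(
  increments=[
    [[0,0,0,0.1,-0.2,3,8.5],[0,0,0,0.1,-0.2,6,8.5],[0,0,0,0.1,-0.2,8.5,8.5],[0,0,0,0.1,-0.2,9.5,8.5],[0,0,0,0.1,-0.2,9.5,8.5]],
  ],
)

```text
t: 2.88
tcp_pos: [0.4676, -0.1971, 0.1053]
eef_rot: [[0.968, -0.251, -0.0], [-0.251, -0.968, 0.0], [-0.0, 0.0, -1.0]]
ft_force: [-0.8, 0.4, 0.6]
width: 0.085
grip_force: 0.0
```

Run:
```python
from h import *
need([.468,-.197,.064],-14.5)
t,s=[read_camera(n)[:,:,::-1] for n in ('top','side')]
def crop(im,c,w=33,h=50): return cv2.convertScaleAbs(cv2.resize(im[c[1]-h:c[1]+h,c[0]-w:c[0]+w],(400,600),interpolation=cv2.INTER_CUBIC),alpha=1.8)
cv2.imwrite('pics/z3.png',np.hstack([crop(t,(395,208)),crop(s,(365,170))]))
```

```text
t 2.875 tcp [ 0.4676 -0.1971  0.1053] yaw -14.56 w 0.08502978576846883 grip 0.0 f [-0.8  0.4  0.6]
shift cm [ 0.04 -0.02  4.13]
turn z -0.001
```

View pics/z3.png

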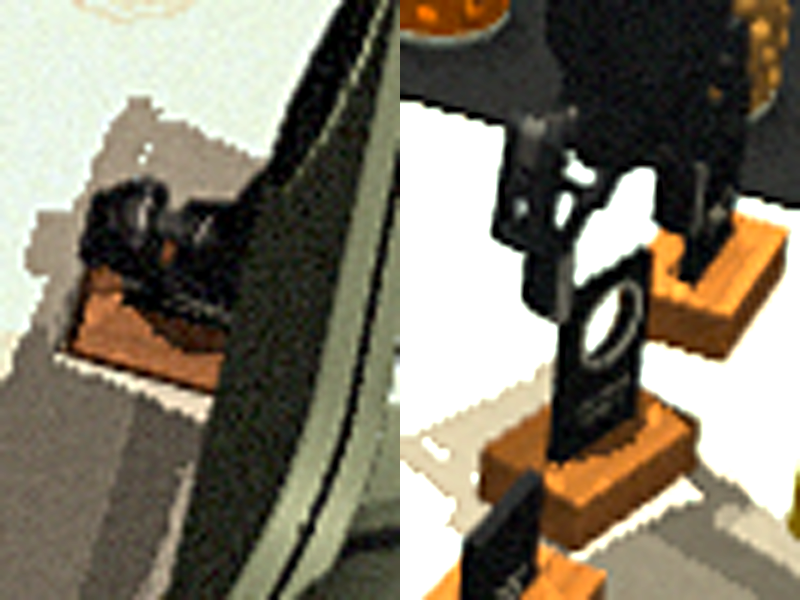

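The left finger is just outside the slate's left edge at (550,300) and the slate is centred between the fingers. I'll finish the descent and close.

drive_tool(
  increments=[
    [[0,0,0,0,0,2,8.5],[0,0,0,0,0,4,8.5],[0,0,0,0,0,4.1,8.5],[0,0,0,0,0,4.1,8.5],[0,0,0,0,0,4.1,8.5]],
  ],
)

```text
t: 3.6
tcp_pos: [0.4685, -0.1969, 0.0654]
eef_rot: [[0.968, -0.251, 0.002], [-0.251, -0.968, -0.001], [0.002, 0.0, -1.0]]
ft_force: [-0.2, 0.3, -0.7]
width: 0.0852
grip_force: 0.0
```

drive_tool(
  increments=[
    [[0,0,0,0,0,0,4],[0,0,0,0,0,0,4],[0,0,0,0,0,0,4],[0,0,0,0,0,0,4],[0,0,0,0,0,0,4]],
  ],
)

```text
t: 4.22
tcp_pos: [0.468, -0.1967, 0.0649]
eef_rot: [[0.968, -0.25, 0.001], [-0.25, -0.968, -0.001], [0.001, 0.0, -1.0]]
ft_force: [-0.6, 0.4, 4.9]
width: 0.0552
grip_force: 62.6
```

drive_tool(
  increments=[
    [[0,0,0,0,0,-1.5,4],[0,0,0,0,0,-4,4],[0,0,0,0,0,-7,4],[0,0,0,0,0,-10,4],[0,0,0,0,0,-13,4]],
  ],
)

```text
t: 4.85
tcp_pos: [0.4673, -0.1964, 0.1957]
eef_rot: [[0.968, -0.25, -0.0], [-0.25, -0.968, 0.0], [-0.0, 0.0, -1.0]]
ft_force: [0.4, 1.3, -1.4]
width: 0.0549
grip_force: 63.7
```

```bash
python3 -c "
from h import *
need([.537,.065,.182],2.5)"
```

```text
t 4.85 tcp [ 0.4673 -0.1964  0.1957] yaw -14.5 w 0.05486340213165182 grip 63.68838161230087 f [ 0.4  1.3 -1.4]
shift cm [  0.2  -27.05   1.37]
turn z -0.297
```

drive_tool(
  increments=[
    [[0,0,-0.04,0,-3,0,4],[0,0,-0.1,0,-7,0,4],[0,0,-0.16,0,-11,0,4],[0,0,-0.22,0.1,-15,0,4],[0,0,-0.28,0.1,-19,0,4]],
  ],
)

```text
t: 5.48
tcp_pos: [0.5162, -0.0116, 0.1948]
eef_rot: [[1.0, 0.029, -0.0], [0.029, -1.0, -0.0], [-0.0, 0.0, -1.0]]
ft_force: [0.5, 0.6, -1.0]
width: 0.0552
grip_force: 63.7
```

```bash
python3 -c "
from h import *
need([.545,.065,.182],2.5)"
```

```text
t 5.475 tcp [ 0.5162 -0.0116  0.1948] yaw 1.65 w 0.055236525906535494 grip 63.7359794229269 f [ 0.5  0.6 -1. ]
shift cm [ 3.1  -7.57  1.28]
turn z -0.015
```

drive_tool(
  increments=[
    [[0,0,-0.01,1.2,-3,0.5,4],[0,0,-0.015,2.2,-5.5,1,4],[0,0,-0.015,3.1,-7.6,1.3,4],[0,0,-0.015,3.1,-7.6,1.3,4],[0,0,-0.015,3.1,-7.6,1.3,4]],
  ],
)

```text
t: 6.1
tcp_pos: [0.5448, 0.0634, 0.1815]
eef_rot: [[0.999, 0.042, -0.001], [0.042, -0.999, -0.001], [-0.001, 0.001, -1.0]]
ft_force: [0.4, -0.1, -1.1]
width: 0.0554
grip_force: 63.8
```

Run:
```python
from h import *
need([.6,.0673,.182],2.5)
t,s=[read_camera(n)[:,:,::-1] for n in ('top','side')]
for n in ('top','side'):
    for k in ('slate_center','peg'): print(n,k,[(np.round(m['centre'],1).tolist(),round(m['score'],2)) for m in mark_of(n,k)])
    print('expected hole',proj(n,np.array(observe()['tcp_pos'])+[0,0,.029]),'tip',proj(n,[.6014,.0679,.209]),'ctr',proj(n,observe()['tcp_pos']))
def crop(im,c,w=33,h=50): return cv2.convertScaleAbs(cv2.resize(im[c[1]-h:c[1]+h,c[0]-w:c[0]+w],(400,600),interpolation=cv2.INTER_CUBIC),alpha=1.8)
cv2.imwrite('pics/z4.png',np.hstack([crop(t,(287,145)),crop(s,(270,180))]))
```

```text
t 6.1 tcp [0.5448 0.0634 0.1815] yaw 2.4 w 0.05538773355914307 grip 63.77082643099129 f [ 0.4 -0.1 -1.1]
shift cm [ 5.53 -0.15 -0.05]
turn z -0.002
top slate_center [([397.1, 257.3], 0.78), ([283.6, 168.2], 0.57)]
top peg [([133.5, 207.2], 0.8)]
expected hole [286.51666299 164.82773162] tip [284.50727616 138.64693633] ctr [287.22638038 167.58766264]
side slate_center [([405.6, 195.7], 0.86), ([254.7, 174.6], 0.75), ([293.5, 190.4], 0.69)]
side peg [([255.0, 173.5], 0.78), ([239.4, 300.6], 0.71)]
expected hole [290.78827528 181.07292061] tip [267.92536355 175.34900059] ctr [291.16405251 191.51534025]
```

View pics/z4.png

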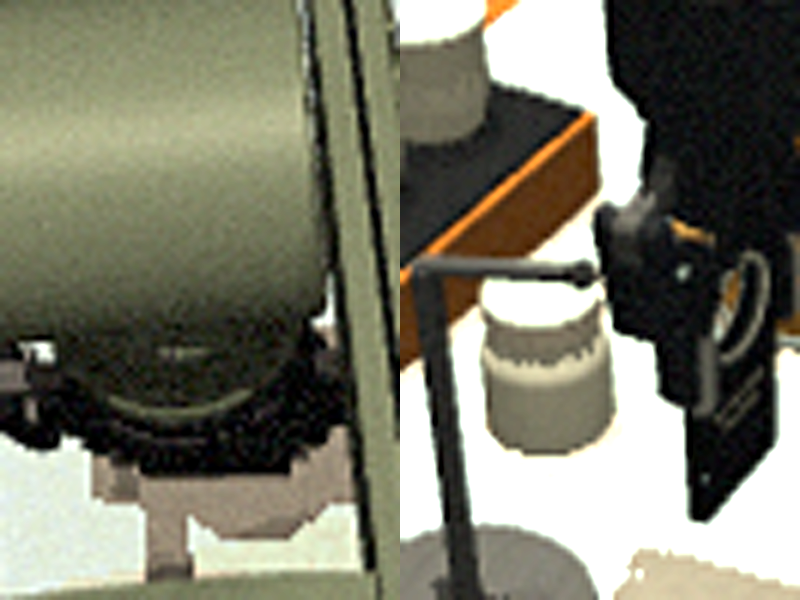

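The slate is held upright, with its hole at about (293,181) in the side view and the ball tip at (267,175). I'll check the expected slate corners against the picture.

Run:
```python
from h import *
o=observe();R=np.array(o['eef_rot']);p=np.array(o['tcp_pos'])
for y in (.028,-.028):
  for z in (.055,-.055):
    q=proj('side',p+R@np.array([-.004,-y,-z])); print(y,z,q,'crop',(q-[237,130])*[400/66,6]+[400,0])
q=proj('side',[.6014,.0679,.209]);print((q-[237,130])*[400/66,6]+[400,0])
print([ (proj('side',p+R@np.array([-.004,-.018*np.cos(a),-.029-.018*np.sin(a)]))-[237,130])*[400/66,6]+[400,0] for a in np.arange(4)*np.pi/2])
```

```text
0.028 0.055 [285.78420683 178.83204579] crop [695.66185957 292.99227473]
0.028 -0.055 [287.54354528 218.01268132] crop [706.32451687 528.07608793]
-0.028 0.055 [298.1345934  165.14843935] crop [770.51268728 210.89063613]
-0.028 -0.055 [298.97889147 203.78329141] crop [775.62964526 442.69974849]
[587.42644578 272.09400352]
[array([711.89148036, 336.4278391 ]), array([734.4702473 , 269.24729618]), array([759.10527292, 283.05371695]), array([737.11421009, 348.5735051 ])]
```

drive_tool(
  increments=[
    [[0,0,0,1,-0.2,0,4],[0,0,0,2.5,-0.2,0,4],[0,0,0,4,-0.2,0,4],[0,0,0,5.5,-0.2,0,4],[0,0,0,6.5,-0.2,0.1,4]],
  ],
)

```text
t: 7.02
tcp_pos: [0.6114, 0.0687, 0.18]
eef_rot: [[0.999, 0.042, 0.0], [0.042, -0.999, -0.0], [0.0, 0.0, -1.0]]
ft_force: [0.7, -0.2, -1.2]
width: 0.0552
grip_force: 63.8
```

Run:
```python
from h import *
need([.647,.0695,.168],2.5)
s=read_camera('side')[:,:,::-1]
def crop(im,c,w=33,h=50): return cv2.convertScaleAbs(cv2.resize(im[c[1]-h:c[1]+h,c[0]-w:c[0]+w],(400,600),interpolation=cv2.INTER_CUBIC),alpha=2.2)
cv2.imwrite('pics/z5.png',crop(s,(262,180)))
```

```text
t 7.025 tcp [0.6114 0.0687 0.18  ] yaw 2.39 w 0.055211098862415556 grip 63.7689795345068 f [ 0.7 -0.2 -1.2]
shift cm [3.56 0.07 1.2 ]
turn z -0.002
```

View pics/z5.png

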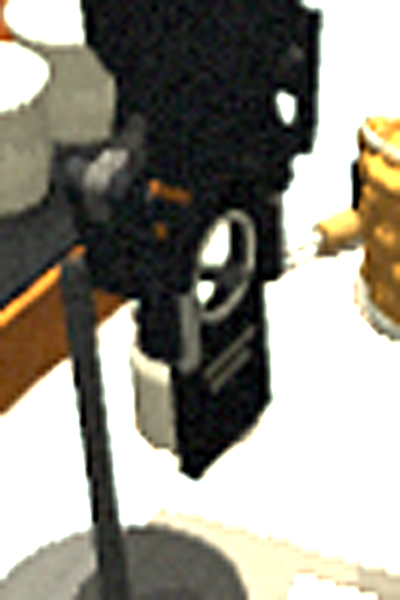

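The ball shows inside the hole at about (215,270) and there is no contact force. I'll continue along the peg.

drive_tool(
  increments=[
    [[0,0,0,0.8,0,0.2,4],[0,0,0,1.6,0,0.5,4],[0,0,0,2.4,0,0.8,4],[0,0,0,3.2,0,1.1,4],[0,0,0,3.4,0,1.2,4]],
  ],
)

```text
t: 7.7
tcp_pos: [0.6445, 0.0701, 0.1678]
eef_rot: [[0.999, 0.042, -0.0], [0.042, -0.999, -0.0], [-0.0, 0.0, -1.0]]
ft_force: [0.1, -0.6, -0.7]
width: 0.0556
grip_force: 63.8
```

Run:
```python
from h import *
need([.647,.0695,.154],2.5)
```

```text
t 7.7 tcp [0.6445 0.0701 0.1678] yaw 2.39 w 0.05556024580282361 grip 63.76852828077972 f [ 0.1 -0.6 -0.7]
shift cm [0.25 0.07 1.38]
turn z -0.002
```

drive_tool(
  increments=[
    [[0,0,0,0,0,0.4,4],[0,0,0,0,0,0.8,4],[0,0,0,0,0,1.0,4],[0,0,0,0,0,1.1,4],[0,0,0,0,0,1.1,4]],
  ],
)

```text
t: 8.32
tcp_pos: [0.644, 0.0701, 0.1573]
eef_rot: [[0.999, 0.042, 0.0], [0.042, -0.999, -0.0], [0.0, 0.0, -1.0]]
ft_force: [0.7, -0.6, -1.4]
width: 0.0553
grip_force: 63.8
```

drive_tool(
  increments=[
    [[0,0,0,0,0,0.1,4],[0,0,0,0,0,0.15,4],[0,0,0,0,0,0.15,4],[0,0,0,0,0,0.15,4],[0,0,0,0,0,0.15,4]],
  ],
)

```text
t: 8.95
tcp_pos: [0.6441, 0.0701, 0.1559]
eef_rot: [[0.999, 0.042, 0.0], [0.042, -0.999, -0.0], [0.0, 0.0, -1.0]]
ft_force: [0.7, -0.0, -0.6]
width: 0.0551
grip_force: 63.8
```

drive_tool(
  increments=[
    [[0,0,0,0,0,0.05,4],[0,0,0,0,0,0.1,4],[0,0,0,0,0,0.1,4],[0,0,0,0,0,0.1,4],[0,0,0,0,0,0.1,4]],
  ],
)

```text
t: 9.57
tcp_pos: [0.6443, 0.0701, 0.1553]
eef_rot: [[0.999, 0.042, 0.001], [0.042, -0.999, 0.0], [0.001, 0.0, -1.0]]
ft_force: [-1.6, 0.4, 4.0]
width: 0.055
grip_force: 63.9
```

drive_tool(
  increments=[
    [[0,0,0,0,0,0.05,4],[0,0,0,0,0,0.1,4],[0,0,0,0,0,0.1,4],[0,0,0,0,0,0.1,4],[0,0,0,0,0,0.1,4]],
  ],
)

```text
t: 10.2
tcp_pos: [0.6445, 0.0702, 0.1551]
eef_rot: [[0.999, 0.042, 0.002], [0.042, -0.999, 0.0], [0.002, -0.0, -1.0]]
ft_force: [-1.0, 0.4, 8.4]
width: 0.0546
grip_force: 64.4
```

Contact at the expected height. I'll unload slightly, then open.

drive_tool(
  increments=[
    [[0,0,0,0,0,-0.12,4],[0,0,0,0,0,-0.12,5.5],[0,0,0,0,0,-0.12,5.8],[0,0,0,0,0,-0.12,6.2],[0,0,0,0,0,-0.12,7]],
  ],
)

```text
t: 10.82
tcp_pos: [0.6438, 0.07, 0.1544]
eef_rot: [[0.999, 0.042, -0.001], [0.042, -0.999, -0.0], [-0.001, 0.0, -1.0]]
ft_force: [0.2, -0.0, 0.1]
width: 0.07
grip_force: 0.0
```

drive_tool(
  increments=[
    [[0,0,0,0,0,0,8],[0,0,0,0,0,0,8.5],[0,0,0,0,0,0,8.5],[0,0,0,0,0,0,8.5],[0,0,0,0,0,0,8.5]],
  ],
)

```text
t: 11.45
tcp_pos: [0.6441, 0.0701, 0.155]
eef_rot: [[0.999, 0.042, 0.0], [0.042, -0.999, -0.0], [0.0, 0.0, -1.0]]
ft_force: [0.7, 0.2, 0.4]
width: 0.0846
grip_force: 0.0
```

Run:
```python
from h import *
need([.647,.0695,.154],2.5)
s=read_camera('side')[:,:,::-1]
def crop(im,c,w=33,h=50): return cv2.convertScaleAbs(cv2.resize(im[c[1]-h:c[1]+h,c[0]-w:c[0]+w],(400,600),interpolation=cv2.INTER_CUBIC),alpha=2.2)
cv2.imwrite('pics/z6.png',crop(s,(255,185)))
```

```text
t 11.45 tcp [0.6441 0.0701 0.155 ] yaw 2.39 w 0.08459492671915537 grip 0.0 f [0.7 0.2 0.4]
shift cm [0.29 0.07 0.1 ]
turn z -0.002
```

View pics/z6.png

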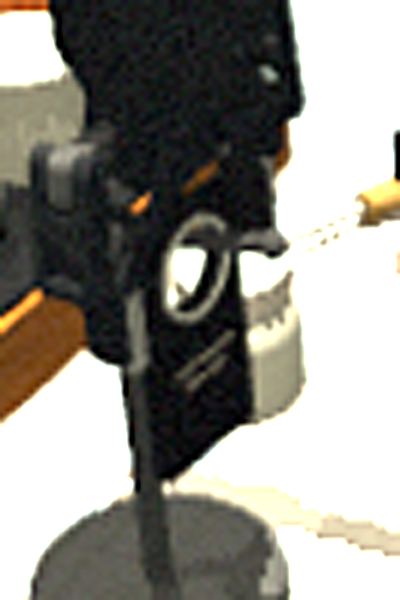

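The slate hangs on the peg through its hole, the fingers are clear of its sides, and the ball tip is in front at (265,240). I'm retreating straight up.

drive_tool(
  increments=[
    [[0,0,0,0,0,-1,8.5],[0,0,0,0,0,-2.5,8.5],[0,0,0,0,0,-4,8.5],[0,0,0,0,0,-6,8.5],[0,0,0,0,0,-8,8.5]],
  ],
)

```text
t: 12.12
tcp_pos: [0.6442, 0.0701, 0.2369]
eef_rot: [[0.999, 0.042, 0.001], [0.042, -0.999, 0.0], [0.001, 0.0, -1.0]]
ft_force: [0.6, -0.3, -0.2]
width: 0.0851
grip_force: 0.0
```

drive_tool(
  increments=[
    [[0,0,0,-1,0,-3,8.5],[0,0,0,-4,0,-6,8.5],[0,0,0,-8,0,-7,8.5],[0,0,0,-12,0,-7,8.5],[0,0,0,-16,0,-7,8.5]],
  ],
)

```text
t: 12.75
tcp_pos: [0.4831, 0.0633, 0.3064]
eef_rot: [[0.999, 0.042, 0.002], [0.042, -0.999, 0.0], [0.002, -0.0, -1.0]]
ft_force: [0.4, -0.3, 0.1]
width: 0.0847
grip_force: 0.0
```

drive_tool(
  increments=[
    [[0,0,0,0,0,0,8.5],[0,0,0,0,0,0,8.5],[0,0,0,0,0,0,8.5],[0,0,0,0,0,0,8.5],[0,0,0,0,0,0,8.5]],
  ],
)

```text
t: 13.38
tcp_pos: [0.4846, 0.0634, 0.3047]
eef_rot: [[0.999, 0.042, -0.001], [0.042, -0.999, -0.0], [-0.001, 0.0, -1.0]]
ft_force: [-0.1, 0.3, -0.5]
width: 0.085
grip_force: 0.0
```

Run:
```python
from h import *
need([.647,.0695,.154],2.5)
def crop(im,c,w=66,h=50): return cv2.convertScaleAbs(im[c[1]-h:c[1]+h,c[0]-w:c[0]+w],alpha=2)
a=read_camera('side')[:,:,::-1]
for i in range(8): b=read_camera('side')[:,:,::-1]
c=(265,195);print('motion',np.abs(crop(a,c).astype(int)-crop(b,c)).max(2)[::1].__gt__(60).sum())
cv2.imwrite('pics/z7.png',np.vstack([cv2.resize(crop(b,(255,195)),(528,400),interpolation=cv2.INTER_CUBIC),cv2.resize(crop(b,(365,175)),(528,400))[:200]]))
```

```text
t 13.375 tcp [0.4846 0.0634 0.3047] yaw 2.39 w 0.08500807804912215 grip 0.0 f [-0.1  0.3 -0.5]
shift cm [16.26  0.07 15.06]
turn z -0.002
motion 6
```

View pics/z7.png

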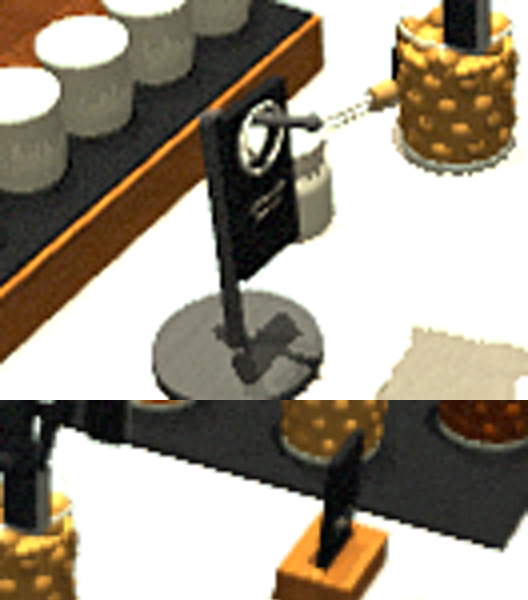

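The slate hangs on the peg with its hole at (262,135), and the ball tip shows at (315,122). I'll let it settle a moment longer, check that it is still, and hand in.

drive_tool(
  increments=[
    [[0,0,0,0,0,0,8.5],[0,0,0,0,0,0,8.5],[0,0,0,0,0,0,8.5],[0,0,0,0,0,0,8.5],[0,0,0,0,0,0,8.5]],
  ],
)

```text
t: 14.45
tcp_pos: [0.4842, 0.0634, 0.305]
eef_rot: [[0.999, 0.042, 0.0], [0.042, -0.999, -0.0], [0.0, 0.0, -1.0]]
ft_force: [-1.2, 0.3, 0.7]
width: 0.0849
grip_force: 0.0
```

drive_tool(
  increments=[
    [[0,0,0,0,0,0,8.5],[0,0,0,0,0,0,8.5],[0,0,0,0,0,0,8.5],[0,0,0,0,0,0,8.5],[0,0,0,0,0,0,8.5]],
  ],
)

```text
t: 15.08
tcp_pos: [0.4842, 0.0634, 0.305]
eef_rot: [[0.999, 0.042, 0.0], [0.042, -0.999, -0.0], [0.0, 0.0, -1.0]]
ft_force: [0.6, -0.0, -0.1]
width: 0.0851
grip_force: 0.0
```

Run:
```python
from h import *
f=[read_camera('side').astype(int) for i in range(11)]
d=lambda a,b:[int((np.abs(a-b).max(2)[y:y+70,x:x+50]>t).sum()) for x,y in ((235,160),(100,100)) for t in (15,30)]
print([d(f[0],f[i]) for i in (2,4,6,8,10)])
for k in ('plain_slate_center','short_slate_center','slate_center'): print(k,[(np.round(m['centre'],1).tolist(),round(m['score'],2)) for m in mark_of('side',k)])
```

```text
[[1, 0, 0, 0], [0, 0, 1, 0], [0, 0, 0, 0], [0, 0, 0, 0], [0, 0, 0, 0]]
plain_slate_center [([382.7, 153.5], 0.49)]
short_slate_center [([349.5, 215.7], 0.6)]
slate_center [([254.5, 186.3], 0.84), ([402.3, 197.6], 0.67)]
```

```bash
python3 -c "
from station import hand_in
print(hand_in())"
```

```text
the job is handed in; nothing more can be done
None
```

The holed slate now hangs freely and still on the empty peg stand, the two plain slates are still in their feet, and I handed the job in at about 16 s; no verdict came back.

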